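# Zero the bench photometer with a stylus

## Robot

A 6-joint arm with a two-finger parallel gripper is mounted at the origin on the work surface. World frame = base frame: x ahead of the robot, y to its left, z up, the work surface at z = 0. Lengths are in m, angles in rad, forces in N, time in s.
With the tool pointing down it reaches from about 0.275 to 0.825 m from the base axis. Payload 4.9 kg.
Tool frame: the origin (TCP) lies midway between the tips of the shut fingers; the grasp point (between the pads) lies 19 mm behind it (bot.grip_depth is the distance from the TCP to the grasp point, in m); y points along the fingers, x is the direction in which the jaws open and shut, and the axes are right-handed (so a half turn about y gives the same grasp; the last joint's range is limited). The gripper opens to 85 mm and grips with 20 to 120 N. Pads are 22 mm wide; open, the fingers measure 114 mm over their backs; the gripper's body (76 mm by 85 mm) begins 54 mm behind the grasp point. The pads swing forward as they close: fully open they stand 13 mm farther back than shut.
Start: joints at [1.132, 0.326, -0.193, 1.052, 0, 1.437], TCP at [0.165, 0.525, 0.231] pointing down, gripper open.
Joint ranges: [-2.65, 2.65], [-0.97, 1.79], [-1.3, 1.35], [-1.93, 2.1], [-1.47, 1.37], [-3.14, 3.14]. Speed limits (rad/s): [2.57, 2.57, 3.14, 3.14, 3.14, 3.14].

## Interface

Orientations are given as a unit quaternion [w, x, y, z].
In Python, from cell import bot gives the robot as it stands. Calls block until the motion is done:
- bot.move_pose(position, orientation): joint-space move of the TCP to a pose.
- bot.move_linear(position, speed=0.15, rotation=None, until_force=None): straight line of the TCP; rotation=None keeps the orientation; speed is the mean speed in m/s. With until_force (N) it stops when the force on the tool has changed by that much, and returns True; else False.
- bot.goto_joints(angles): joint-space move.
- bot.set_gripper(opening, grasp_force=None): opening from 0.0 (shut) to 1.0 (fully open); grasp_force is the grip in N (None keeps the last); returns when the fingers have stopped.
- bot.wait(seconds).
- bot.solve_ik(position, orientation): joint angles nearest the present ones, or None.
- bot.camera(name): name is "side" or "top"; returns the picture (480x640x3 uint8, red, green, blue); there is no depth.
- bot.calibration(name): a dict with "mtx" (3x3 intrinsics, pixels), "extrinsics" (4x4, takes a point from world to camera coordinates). Camera axes: x right, y down, z forward; pixel columns grow to the right and rows downward; lengths in m; the calibration is good to about 2 mm. A picture is of the moment at which its call begins. calibration takes no time and is no camera call.
A pose or a line that the arm cannot do raises bot.PlanningError and nothing moves.
- bot.close_job(): hands the job in, once; it reports no verdict.
Trained networks look in the newest picture that a camera, given by its name, has taken for a name from the list of things; names that differ only in an ending like _2 or _b are one class to them, and where a whole thing is asked for, a point or a joint stands for the part that bears it (a point fixed in the world has none). Each returns a list of dicts, best first, with "confidence" (0 to 1); they miss things now and then, are a little off and sometimes report something else, mostly with a low value. They report only what shows in the picture. A call takes as long as a camera call. They do not tell look-alikes from the thing itself.
- bot.search_frame(camera, thing): "bbox" ([left, top, width, height] in pixels, round what is visible of it).
Readings, each from a call of its own:
- bot.read_clock(): time.
- bot.read_joint_positions(): joint angles.
- bot.read_joint_vel(): joint speeds.
- bot.read_joint_efforts(): joint torques, N m.
- bot.read_position(): TCP position.
- bot.read_tool_rot(): TCP orientation.
- bot.read_ft_force(): force on the tool from outside, world axes, zero at the start.
- bot.read_moment(): the same for the moment, N m.
- bot.read_gripper_width(): opening from 0.0 (shut) to 1.0 (fully open).
Only numpy, scipy, OpenCV 4.12 (cv2) and the standard library are available. Lean on these libraries where they do the work, as an engineer would, in place of code of your own. Each camera call takes 0.05 s, during which the arm holds its last target.

## Task

Turn the photometer's dial knob until its white pointer line meets the red index mark. Then take the blue-handled stylus from its white stand, put its steel shaft through the blue-rimmed hole in the photometer's top and hold the recessed zero button down fully, leaving the dial as set and the rack, dishes and bottle where they stand. Finish while still gripping the stylus and holding the button down: do not let go.

Things in the scene. Friction and masses are not known exactly. Their poses are not given: they have to be found in the camera images.
- photometer: fixed white bench instrument, 240 (x) x 300 (y) x 150 mm; origin at the centre of its underside on the bench, z up. Its flat top deck, 100 mm above the bench, spans local x -120 to +50; behind it (local x +50 to +120) a grey housing rises to 150 mm. On the deck: the dial knob with its axis at local (-45, +75), the round hole at local (-45, -80), and between them a grey sample lid 75 x 75 mm, standing 9 mm above the deck, at local (-45, -8) (leave it)
- aperture (a point): centre of the round hole's mouth, at deck height (100 mm above the bench); axes as the photometer's, z up. The hole is 16 mm across with a blue rim, straight down, 36 mm deep. The orange zero button inside, 13 mm across, has its top 25 mm below the mouth when released and 31 mm below when fully down
- zero_button (a joint): travel of the recessed button in m: 0 released, 0.006 fully down. A spring pushes it up: 1.5 N to start it, 5 N fully down; it comes up when let go
- dial_knob (a joint): angle of the dial knob in rad, growing as it turns clockwise seen from above; range 0 to 2.4. The knob stays where it is left (friction 0.04 N m). At 0 the pointer lies along the photometer's +x. At the start it needs 0.5 to 1.45 rad clockwise to reach the mark
- knob_grip (a point): on the knob's vertical axis, 140 mm above the bench, at the height to grip. Site axes turn with the knob: x along the bar towards the pointer. The black knob is a disc 60 mm across (its top 114 mm above the bench) with an upright bar grip on it, 46 mm long (x), 14 mm thick (y), its top 150 mm above the bench
- knob_pointer (a point): outer end of the knob's white pointer line, 31 mm from the knob's axis, 112 mm above the bench; turns with the knob. It is at index_mark when the dial is set
- index_mark (a point): inner end of the red index mark, 31 mm from the knob's axis, 112 mm above the bench: where the pointer's end must come. The red mark is 13 mm long and 5 mm wide, on a fixed round aluminium dial plate, 88 mm across and 4 mm thick, under the knob
- stand: fixed white block, 60 x 60 x 58 mm, origin at the centre of its underside; the stylus stands in the hole (11 mm across) in its top
- stylus: loose upright stylus, 115 mm long, about 45 g, origin at the tip, z up along its axis: steel shaft 8 mm thick from 0 to 55 mm, blue collar 24 mm across from 55 to 60 mm, round blue handle 16 mm thick from 60 to 115 mm. At the start the collar rests on top of the stand, the tip 3 mm above the bench; it lifts straight up and must rise 55 mm to be clear
- stylus_tip (a point): the lower end of the stylus shaft (axes as the stylus)
- stylus_grip (a point): on the stylus axis in the blue handle, 90 mm above the tip (axes as the stylus): a good height to grip
- tube_rack: bystander: loose white rack 150 x 60 x 45 mm with four capped tubes, 115 mm high in all; origin at the centre of its underside
- dish_stack: bystander: loose stack of three round clear dishes, 90 mm across, 42 mm high; origin at the centre of its underside
- reagent_bottle: bystander: loose amber jar with blue cap, 56 mm across, 110 mm high; origin at the centre of its underside
Mind the look-alikes: they are no part of the job. Leave any green or yellow look-alike of the stylus alone.

How it is judged:
By the outcome, as a careful person would: the job done as asked, in the order asked, and still so for the second after the job is handed in, while the arm keeps its last pose, push and grip.
It also fails if it takes over 64 s, if anything falls off the work surface, if the arm or the gripper's body presses on something with over 40 N, if the wrist force passes 120 N, or if a joint passes its speed limit or range.

## Working session

There is one attempt and no reset: what is moved stays moved. The work goes in short steps, each a Python script; the robot and the scene stay as the last script left them, time stands still between calls to the robot, and variables do not carry over. Pictures are saved under pics/ and viewed, and the job is handed in when it is done.

```bash
mkdir -p pics; ls; python3 - <<'E'
from cell import bot
import cv2,numpy as np
for n in ("side","top"):
    im=bot.camera(n); cv2.imwrite(f"pics/{n}0.png",im[:,:,::-1])
    c=bot.calibration(n); print(n,c["mtx"].tolist(),np.round(c["extrinsics"],4).tolist())
    for t in ("photometer","aperture","dial_knob","index_mark","stand","stylus","knob_pointer","tube_rack","dish_stack","reagent_bottle"):
        try: print(t,[(np.round(d["bbox"],1).tolist(),round(d["confidence"],2)) for d in bot.search_frame(n,t)])
        except Exception as e: print(t,e)
print(bot.read_clock(), bot.read_tool_rot(), bot.read_position())
E
```

```text
pics
side [[520.5589708904099, 0.0, 317.6029504165477], [0.0, 520.5589708904099, 240.05646044126044], [0.0, 0.0, 1.0]] [[-0.9501, -0.3118, 0.002, 0.4993], [-0.2151, 0.6507, -0.7282, 0.1973], [0.2258, -0.6923, -0.6853, 1.0758], [0.0, 0.0, 0.0, 1.0]]
photometer [([228.3, 149.7, 142.4, 145.6], 0.87), ([293.9, 213.2, 30.3, 27.0], 0.54)]
aperture [([289.7, 221.8, 42.2, 27.3], 0.73), ([228.2, 148.3, 144.4, 144.2], 0.68)]
dial_knob [([297.1, 210.5, 26.4, 28.6], 0.95)]
index_mark [([288.5, 223.9, 40.3, 26.9], 0.56)]
stand [([293.4, 355.7, 37.0, 52.2], 0.67), ([303.2, 345.6, 11.0, 29.4], 0.44)]
stylus [([349.1, 363.1, 11.0, 39.7], 0.89), ([305.3, 349.0, 11.2, 24.8], 0.72)]
knob_pointer [([296.3, 210.5, 26.5, 26.4], 0.64)]
tube_rack [([321.7, 125.8, 56.5, 53.7], 0.82)]
dish_stack [([178.6, 340.8, 48.8, 50.4], 0.74)]
reagent_bottle [([255.5, 415.6, 37.1, 64.4], 0.62)]
top [[448.46569479346545, 0.0, 325.7187124912134], [0.0, 448.46569479346545, 229.14745353285605], [0.0, 0.0, 1.0]] [[-0.023, -0.9997, -0.0027, 0.0227], [-0.9777, 0.0231, -0.2087, 0.5519], [0.2087, -0.0021, -0.978, 1.2057], [0.0, 0.0, 0.0, 1.0]]
photometer [([314.1, 161.1, 110.8, 100.9], 0.71)]
aperture [([315.8, 160.7, 112.1, 98.4], 0.85), ([327.7, 214.9, 25.7, 19.8], 0.44)]
dial_knob [([331.6, 214.0, 18.9, 19.8], 0.73)]
index_mark [([323.7, 210.3, 32.9, 31.5], 0.91), ([160.0, 253.7, 31.0, 25.7], 0.24)]
stand [([217.4, 257.8, 29.6, 26.5], 0.8), ([204.7, 187.5, 38.0, 27.4], 0.51)]
stylus [([228.1, 231.4, 8.0, 11.6], 0.62), ([222.1, 295.8, 15.4, 9.7], 0.39), ([258.8, 254.8, 8.3, 14.9], 0.37)]
knob_pointer []
tube_rack [([475.4, 191.7, 23.9, 55.7], 0.66)]
dish_stack [([206.5, 186.8, 35.4, 32.9], 0.82), ([218.3, 256.7, 30.3, 28.8], 0.41)]
reagent_bottle [([161.9, 254.5, 26.8, 26.1], 0.72)]
1.1 [ 0.57012586 -0.57009381 -0.4183135   0.41828622] [0.16505359 0.5246886  0.23130555]
```

View pics/side0.png

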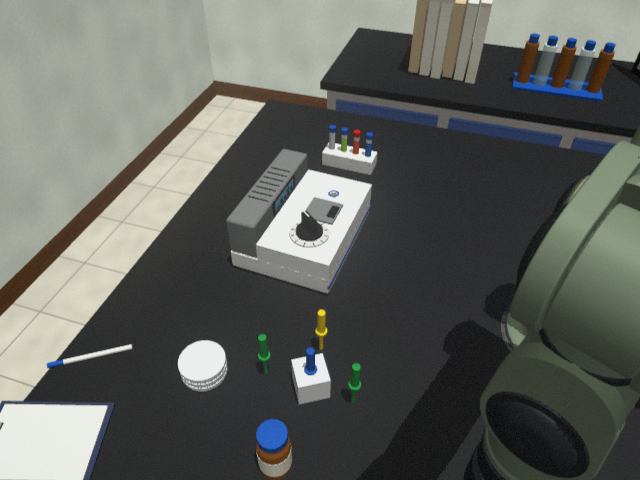

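View pics/top0.png

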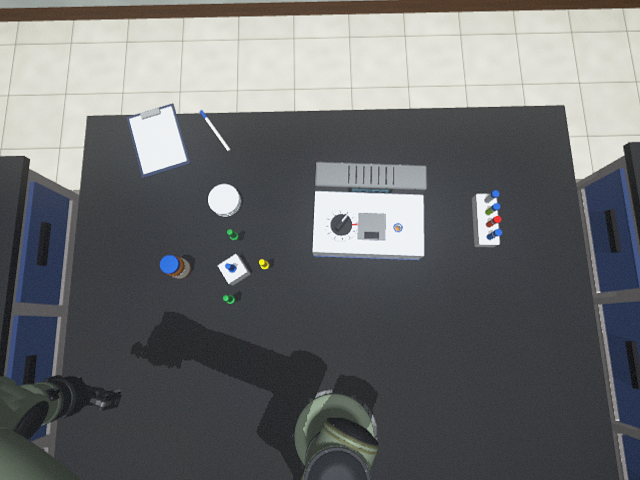

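```bash
python3 - <<'E'
import cv2,numpy as np
s=cv2.imread("pics/side0.png");t=cv2.imread("pics/top0.png")
cv2.imwrite("pics/c1.png",cv2.resize(s[140:300,220:400],None,fx=4,fy=3.7,interpolation=cv2.INTER_CUBIC))
cv2.imwrite("pics/c2.png",cv2.resize(t[150:270,300:440],None,fx=5.5,fy=5,interpolation=cv2.INTER_CUBIC)[:600])
cv2.imwrite("pics/c3.png",cv2.resize(s[330:430,270:380],None,fx=6,fy=6,interpolation=cv2.INTER_CUBIC))
cv2.imwrite("pics/c4.png",cv2.resize(t[220:320,190:290],None,fx=6,fy=6,interpolation=cv2.INTER_CUBIC))
E
```

```text
(no output)
```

View pics/c1.png

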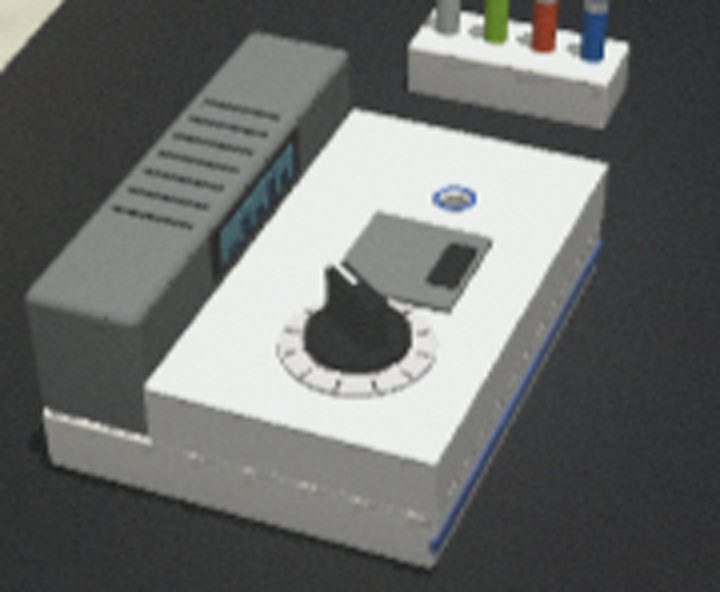

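View pics/c2.png

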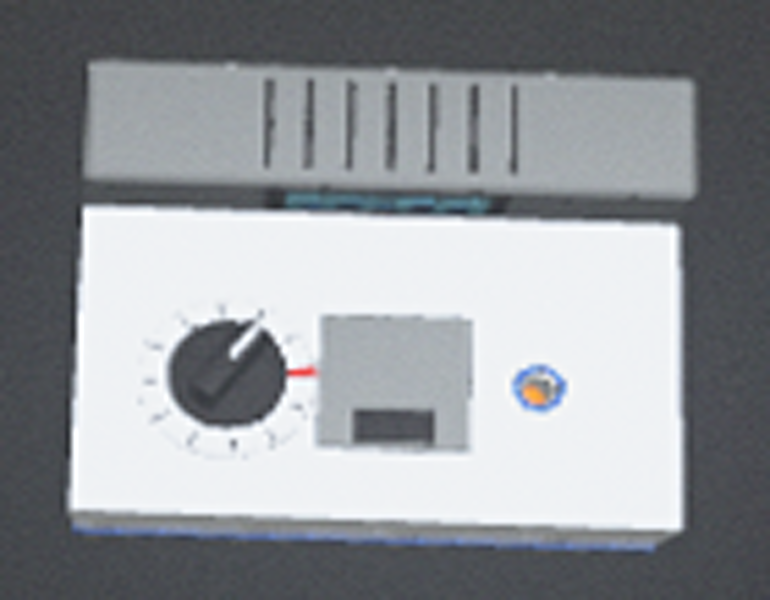

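View pics/c3.png

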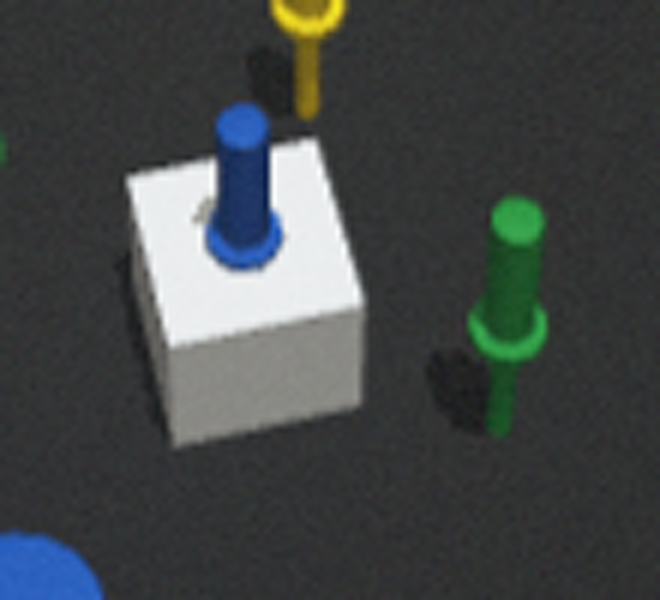

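View pics/c4.png

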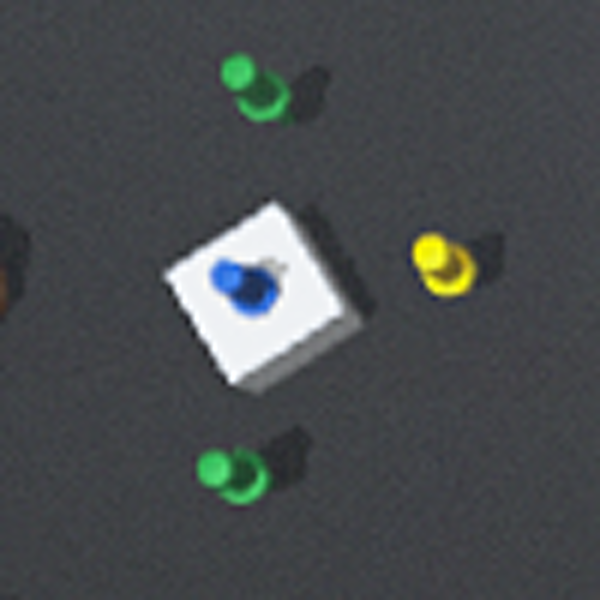

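```bash
cat > h.py <<'E'
import cv2,numpy as np
from cell import bot
from scipy.optimize import least_squares
K={};E={}
for n in("side","top"):
    c=bot.calibration(n);K[n]=np.array(c["mtx"]);E[n]=np.array(c["extrinsics"])
def proj(n,P):
    P=np.atleast_2d(P);q=(E[n][:3,:3]@P.T+E[n][:3,3:]);q=K[n]@q;return (q[:2]/q[2]).T
def ray_z(n,px,z):
    d=np.linalg.inv(K[n])@[px[0],px[1],1];R=E[n][:3,:3];o=-R.T@E[n][:3,3];d=R.T@d
    return o+d*(z-o[2])/d[2]
def tri(ps,pt):
    f=lambda X:np.r_[proj("side",X)[0]-ps,proj("top",X)[0]-pt]
    r=least_squares(f,[0.4,0.2,.1]);return r.x,r.fun
def w(pose,L):
    x,y,a=pose;L=np.atleast_2d(L)
    c,s=np.cos(a),np.sin(a);return np.c_[x+c*L[:,0]-s*L[:,1],y+s*L[:,0]+c*L[:,1],L[:,2]]
E
cat > fit.py <<'E'
from h import *
L=lambda *a:np.array(a)/1000
top=[((82,205),(50,150,100)),((70,513),(-120,150,100)),((684,530),(-120,-150,100)),((90,62),(120,150,150)),((695,80),(120,-150,150)),((85,178),(50,150,150)),((697,197),(50,-150,150)),((539,388),(-45,-80,100))]
side=[((355,110),(50,-150,100)),((608,163),(-120,-150,100)),((437,463),(-120,150,100)),((148,388),(50,150,100)),((258,33),(120,-150,150)),((28,298),(120,150,150)),((140,325),(50,150,150)),((350,53),(50,-150,150)),((455,198),(-45,-80,100))]
T=np.array([((a+.5)/5.5-.5+300,(b+.5)/5-.5+150) for (a,b),_ in top]);TL=np.array([l for _,l in top])/1000
S=np.array([((a+.5)/4-.5+220,(b+.5)/3.7-.5+140) for (a,b),_ in side]);SL=np.array([l for _,l in side])/1000
f=lambda p:np.r_[(proj("top",w(p,TL))-T).ravel(),(proj("side",w(p,SL))-S).ravel()]
r=least_squares(f,[.5,0,0],loss="soft_l1");p=r.x
print("photometer",p,np.degrees(p[2]));print(np.round(f(p).reshape(-1,2),1).tolist())
for nm,im,sl in(("top",T[-1],0),("side",S[-1],0)): print("hole",nm,ray_z(nm,im,.1))
print("hole fit",w(p,L(-45,-80,100)),"knob",w(p,L(-45,75,112)))
def mask(n,lo,hi,box):
    im=cv2.imread(f"pics/{n}0.png");h=cv2.cvtColor(im,cv2.COLOR_BGR2HSV);m=cv2.inRange(h,np.array(lo),np.array(hi));z=np.zeros_like(m);x0,y0,x1,y1=box;z[y0:y1,x0:x1]=m[y0:y1,x0:x1];return z
# hole blue rim
for n,box in(("top",(385,215,410,240)),("side",(322,184,346,202))):
    z=mask(n,(95,60,40),(130,255,255),box);ys,xs=np.nonzero(z);print("rim",n,len(xs),ray_z(n,((xs.min()+xs.max())/2,(ys.min()+ys.max())/2),.1))
# red
z=mask("top",(0,90,60),(8,255,255),(345,215,365,235));ys,xs=np.nonzero(z);print("red",list(zip(xs,ys)),[w_.round(4).tolist() for w_ in (ray_z("top",(xs.min()-.5,ys.mean()),.104),ray_z("top",(xs.max()+.5,ys.mean()),.104))])
# stylus blue
for n,box in(("top",(215,255,245,280)),("side",(295,340,330,380))):
    z=mask(n,(100,120,40),(130,255,255),box);ys,xs=np.nonzero(z);print("sty",n,xs.min(),xs.max(),ys.min(),ys.max(),len(xs))
# top cap centre of the handle z=118mm ; cap px from crops
print("sty top", ray_z("top",((228+.5)/6-.5+190,(275+.5)/6-.5+220),.118), ray_z("side",((243+.5)/6-.5+270,(127+.5)/6-.5+330),.118))
# stand corners top z=58mm
for n,cs in(("top",[(276,202),(165,273),(233,385),(348,313)]),("side",[(128,177),(318,140),(362,302),(173,346)])):
    o=(190,220) if n=="top" else (270,330)
    q=np.array([ray_z(n,((a+.5)/6-.5+o[0],(b+.5)/6-.5+o[1]),.058) for a,b in cs]);print("stand",n,q.mean(0),np.round(q[:,:2],3).tolist())
# lookalikes
for nm,(a,b) in dict(g1=(238,72),y=(430,252),g2=(214,468)).items(): print(nm,ray_z("top",(a/6+190,b/6+220),.115).round(3))
E
python3 fit.py
```

```text
photometer [ 0.59363344 -0.10811193 -0.0549777 ] -3.1499901640121903
[[-0.1, 0.6], [-0.3, -0.5], [-0.4, -0.4], [-1.1, -1.2], [0.3, -1.5], [-1.2, 0.5], [0.3, 0.0], [-0.2, -0.1], [0.3, -0.4], [0.8, 0.0], [1.4, 0.4], [0.0, -0.0], [-1.4, -1.8], [-1.3, -0.9], [0.2, -0.2], [1.3, -1.5], [0.8, 0.0]]
hole top [ 0.5441423 -0.1859749  0.1      ]
hole side [ 0.54625513 -0.18502919  0.1       ]
hole fit [[ 0.54430543 -0.18551831  0.1       ]] knob [[ 0.55282268 -0.03075249  0.112     ]]
rim top 36 [ 0.54470531 -0.18575885  0.1       ]
rim side 26 [ 0.54728508 -0.18529947  0.1       ]
red [(np.int64(353), np.int64(224)), (np.int64(354), np.int64(224)), (np.int64(355), np.int64(224)), (np.int64(356), np.int64(224))] [[0.5551, -0.0632, 0.104], [0.5548, -0.0741, 0.104]]
sty top 225 235 264 271 61
sty side 305 316 347 374 246
sty top [0.44778847 0.27104871 0.118     ] [0.44963048 0.2738319  0.118     ]
stand top [0.44730496 0.27135076 0.058     ] [[0.49, 0.263], [0.458, 0.313], [0.405, 0.281], [0.437, 0.229]]
stand side [0.44974788 0.27281737 0.058     ] [[0.491, 0.263], [0.44, 0.232], [0.41, 0.282], [0.458, 0.314]]
g1 [0.538 0.268 0.115]
y [0.455 0.182 0.115]
g2 [0.363 0.275 0.115]
```

```bash
cat > ov.py <<'E'
from h import *
import sys
P=np.array([.5936334,-.1081119,-.0549777])
kc=w(P,np.array([-45,75,112])/1000)[0]
im=cv2.imread("pics/top0.png").astype(float)
b,g,r=im[...,0],im[...,1],im[...,2]
red=np.clip(r-np.maximum(b,g)-15,0,None);red[:215]=0;red[235:]=0;red[:,:345]=0;red[:,365:]=0
ys,xs=np.nonzero(red>0);wt=red[ys,xs];c=((xs*wt).sum()/wt.sum(),(ys*wt).sum()/wt.sum())
print(list(zip(xs.tolist(),ys.tolist(),wt.round().tolist())))
X=ray_z("top",c,.104);d=X-kc;print("red c",c,X,"angle cw rel photometer",P[2]-np.arctan2(d[1],d[0]), np.linalg.norm(d[:2]))
# dark disc centre
hsv=cv2.cvtColor(im.astype(np.uint8),cv2.COLOR_BGR2GRAY)
m=(hsv<120).astype(np.uint8);z=np.zeros_like(m);z[205:245,322:357]=m[205:245,322:357]
cs,_=cv2.findContours(z,cv2.RETR_EXTERNAL,cv2.CHAIN_APPROX_NONE);cc=max(cs,key=cv2.contourArea);h=cv2.convexHull(cc)
e=cv2.fitEllipse(cc);print(e,ray_z("top",e[0],.110),proj("top",kc))
E
python3 ov.py
python3 - <<'E'
import cv2,sys
sys.path.insert(0,'.')
from h import *
P=np.array([.5936334,-.1081119,-.0549777])
for n,b in(("top",(315,200,375,245)),("side",(280,200,340,245))):
    im=cv2.imread(f"pics/{n}0.png");x0,y0,x1,y1=b
    v=cv2.resize(im[y0:y1,x0:x1],None,fx=12,fy=12,interpolation=cv2.INTER_CUBIC)
    k=lambda q:tuple(int(round((q_-o+.5)*12)) for q_,o in zip(q,(x0,y0)))
    for a,c in((.5,(255,0,0)),(.6,(0,255,0)),(.7,(0,0,255)),(.8,(255,255,0)),(1.45,(255,0,255))):
        for z in(.112,.15):
            l=np.array([[-.045+r*np.cos(a),.075-r*np.sin(a),z] for r in((.031,) if z<.15 else (.023,))])
            for q in proj(n,w(P,l)): cv2.circle(v,k(q),3,c,1 if z<.15 else -1)
    cv2.circle(v,k(proj(n,w(P,[[-.045,.075,.112]]))[0]),3,(0,165,255),-1)
    cv2.imwrite(f"pics/ov_{n}.png",v)
E
```

```text
[(354, 223, 13.0), (355, 223, 26.0), (356, 223, 64.0), (352, 224, 70.0), (353, 224, 150.0), (354, 224, 156.0), (355, 224, 153.0), (356, 224, 141.0), (357, 224, 48.0), (352, 225, 5.0), (353, 225, 18.0), (354, 225, 20.0), (355, 225, 13.0), (356, 225, 6.0), (357, 225, 4.0)]
red c (np.float64(354.50958286358514), np.float64(223.95828635851183)) [ 0.55506765 -0.06870667  0.104     ] angle cw rel photometer 1.456736924657479 0.03802054536464755
((340.8724365234375, 224.7012176513672), (19.60268783569336, 20.697980880737305), 95.75765991210938) [ 0.55253607 -0.03133775  0.11      ] [[340.67512611 224.44105005]]
```

View pics/ov_top.png

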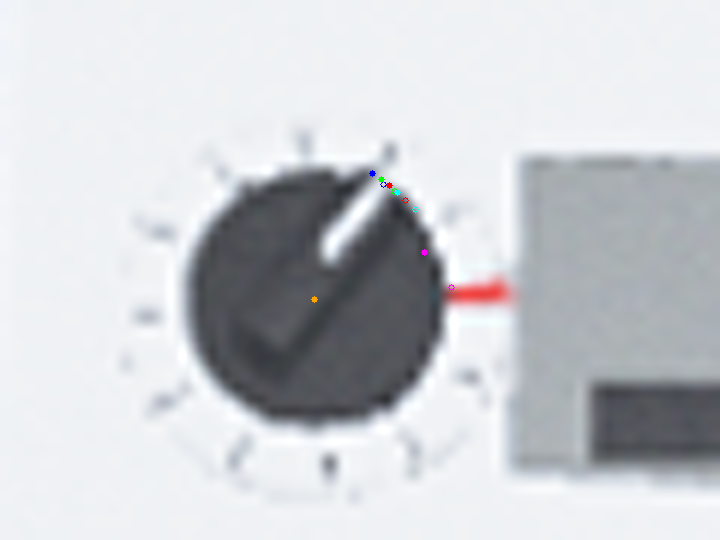

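View pics/ov_side.png

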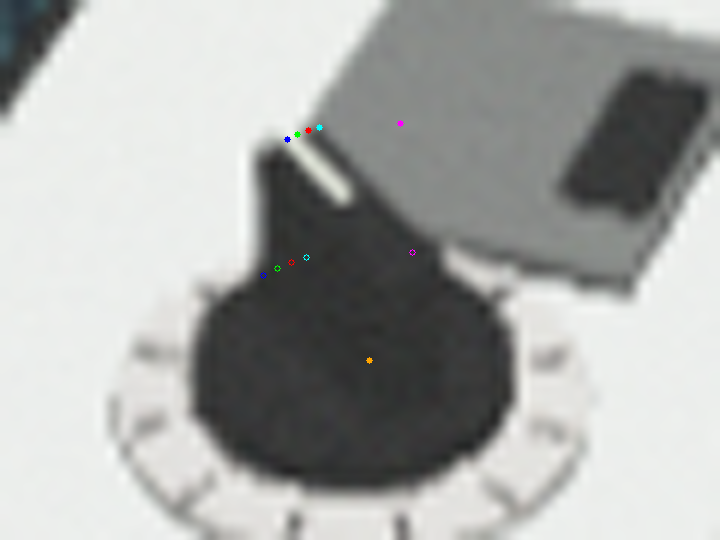

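```bash
cat >> h.py <<'E'
from scipy.spatial.transform import Rotation as Ro
def Q(t):
    R=np.array([[np.cos(t),0,-np.sin(t)],[np.sin(t),0,np.cos(t)],[0,-1,0]])
    q=Ro.from_matrix(R).as_quat();return np.r_[q[3],q[:3]]
P=np.array([.5936334,-.1081119,-.0549777])
KC=np.array([.5528,-.031])
def pointer(im,n="top",z=.150):
    # white line on the bar's top: bright pixels inside disc radius
    g=cv2.cvtColor(im,cv2.COLOR_RGB2GRAY).astype(float)
    o=proj(n,[[*KC,z]])[0];out=[]
    for y in range(int(o[1])-14,int(o[1])+15):
        for x in range(int(o[0])-14,int(o[0])+15):
            X=ray_z(n,(x,y),z)[:2]-KC;
            if np.hypot(*X)<.0215: out.append((X[0],X[1],max(0,g[y,x]-110)))
    o=np.array(out);W=o[:,2];k=W>0;o=o[k];W=W[k];c=(o[:,:2]*W[:,None]).sum(0)/W.sum();D=o[:,:2]-c
    C=(D*W[:,None]).T@D/W.sum();ev,v=np.linalg.eigh(C);d=v[:,1];d=d*np.sign(d@c)
    return P[2]-np.arctan2(d[1],d[0]),P[2]-np.arctan2(c[1],c[0]),c,ev
E
python3 - <<'E'
from h import *
im=cv2.imread("pics/top0.png")[:,:,::-1].copy();print(pointer(im))
print(Ro.from_quat(np.roll(bot.read_tool_rot(),-1)).as_matrix().round(2))
for t in(.886,.06):
  for k in(-np.pi,0,np.pi):
    j=bot.solve_ik([*KC,.26],Q(t+k));print(t,k,None if j is None else np.round(j,2))
for k in np.arange(-3,3.2,.5):
    j=bot.solve_ik([.4485,.272,.2],Q(k));j2=bot.solve_ik([.5452,-.1855,.2],Q(k));print(round(k,1),[None if a is None else round(a[5],2) for a in(j,j2)])
E
```

```text
(np.float64(0.4520750019963137), np.float64(0.5192677249608244), array([ 0.0101881 , -0.00659144]), array([1.88386226e-05, 3.22481689e-05]))
[[ 0.3   0.   -0.95]
 [ 0.95  0.    0.3 ]
 [ 0.   -1.    0.  ]]
0.886 -3.141592653589793 [-0.19  0.32 -0.13  1.12  0.   -2.65]
0.886 0 [-0.19  0.32 -0.13  1.12  0.    0.5 ]
0.886 3.141592653589793 [-0.19  0.32 -0.13  1.12  0.   -2.65]
0.06 -3.141592653589793 [-0.19  0.32 -0.13  1.12  0.   -1.82]
0.06 0 [-0.19  0.32 -0.13  1.12  0.    1.32]
0.06 3.141592653589793 [-0.19  0.32 -0.13  1.12  0.   -1.82]
-3.0 [np.float64(-1.31), np.float64(-2.17)]
-2.5 [np.float64(-1.81), np.float64(-2.67)]
-2.0 [np.float64(-2.31), np.float64(3.11)]
-1.5 [np.float64(-2.81), np.float64(2.61)]
-1.0 [np.float64(2.98), np.float64(2.11)]
-0.5 [np.float64(2.48), np.float64(1.61)]
0.0 [np.float64(1.98), np.float64(1.11)]
0.5 [np.float64(1.48), np.float64(0.61)]
1.0 [np.float64(0.98), np.float64(0.11)]
1.5 [np.float64(0.48), np.float64(-0.39)]
2.0 [np.float64(-0.02), np.float64(-0.89)]
2.5 [np.float64(-0.52), np.float64(-1.39)]
3.0 [np.float64(-1.02), np.float64(-1.89)]
```

```bash
python3 - <<'E'
from h import *
for n,o,pts in(("top",(315,200),[(330,250),(385,183)]),("side",(280,200),[(347,196),(293,146)])):
  for z in(.15,.1505):
    q=np.array([ray_z(n,(a/12-.5+o[0],b/12-.5+o[1]),z)[:2]-KC for a,b in pts]);d=q[1]-q[0]
    print(n,z,q.round(4).tolist(),"angle",P[2]-np.arctan2(d[1],d[0]),P[2]-np.arctan2(q[1][1],q[1][0]))
E
```

```text
top 0.15 [[0.0025, -0.0022], [0.0172, -0.0147]] angle 0.647252827628755 0.6497388804036069
top 0.1505 [[0.0024, -0.0021], [0.0171, -0.0146]] angle 0.6472528276287585 0.6524185636296211
side 0.15 [[0.0041, -0.0004], [0.0179, -0.0105]] angle 0.5763120043177292 0.47455926222552447
side 0.1505 [[0.0039, 0.0002], [0.0177, -0.0099]] angle 0.5763120043177343 0.4558711988541915
```

```bash
python3 - <<'E'
from h import *
t0=P[2]-.62+np.pi/2
bot.set_gripper(.5,40)
bot.move_pose([*KC,.22],Q(t0));print(bot.read_clock())
bot.move_linear([*KC,.121],.12)
for n in("side",): cv2.imwrite("pics/s1.png",bot.camera(n)[150:290,230:410][:,:,::-1].repeat(4,0).repeat(4,1))
print(bot.read_clock(),bot.read_position(),bot.read_ft_force())
bot.set_gripper(0,40)
print(bot.read_gripper_width()*85,bot.read_ft_force(),bot.read_moment())
cv2.imwrite("pics/s2.png",bot.camera("side")[150:290,230:410][:,:,::-1].repeat(4,0).repeat(4,1))
E
```

```text
4.0
5.025 [ 0.55355009 -0.03107563  0.12186665] [-0.26390335  0.28089513  1.04159435]
13.406332019880884 [-0.8136303   0.40614592  5.08193748] [ 0.10121672  0.14116149 -0.01166756]
```

View pics/s2.png

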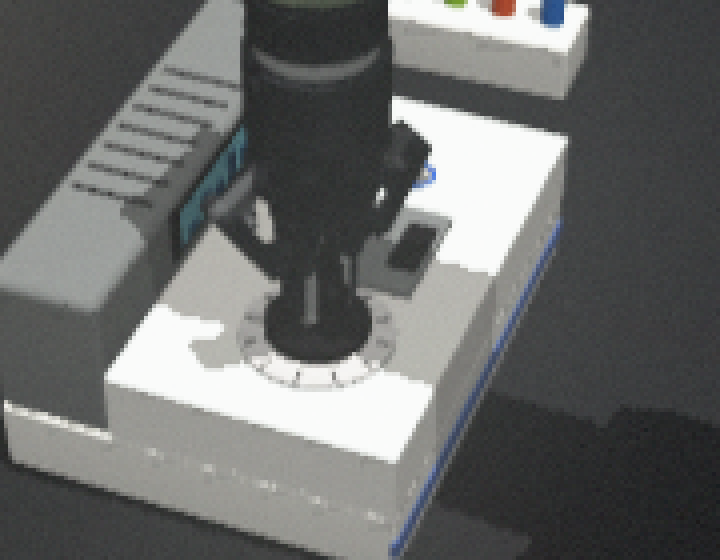

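```bash
python3 - <<'E'
from h import *
p=[*KC,.121]
for a in(.9,1.18,1.456):
    bot.move_pose(p,Q(P[2]-a+np.pi/2)); print(bot.read_clock(),bot.read_ft_force().round(1),bot.read_moment().round(3))
bot.wait(.2)
R=Ro.from_quat(np.roll(bot.read_tool_rot(),-1)).as_matrix();print("bar angle",P[2]+np.pi/2-np.arctan2(R[1,0],R[0,0]),bot.read_gripper_width()*85)
bot.set_gripper(.45)
bot.move_linear([*KC,.22],.15)
bot.move_pose([.45,.15,.26],Q(.5))
t=bot.camera("top");s=bot.camera("side")
cv2.imwrite("pics/top1.png",t[:,:,::-1]);cv2.imwrite("pics/side1.png",s[:,:,::-1])
for n,im,b in(("top",t,(315,200,375,245)),("side",s,(280,200,340,245))):
    x0,y0,x1,y1=b;cv2.imwrite(f"pics/z1_{n}.png",cv2.resize(im[y0:y1,x0:x1][:,:,::-1],None,fx=12,fy=12,interpolation=cv2.INTER_CUBIC))
print(bot.read_clock())
E
```

```text
5.8167 [0.7 2.  5. ] [ 0.405 -0.049 -0.047]
6.1917 [3.3 4.1 5.3] [ 0.728 -0.585 -0.026]
6.5583 [3.9 4.1 3.3] [ 0.791 -0.856  0.001]
bar angle 1.4503914943977314 13.197823536269194
8.8917
```

View pics/z1_top.png

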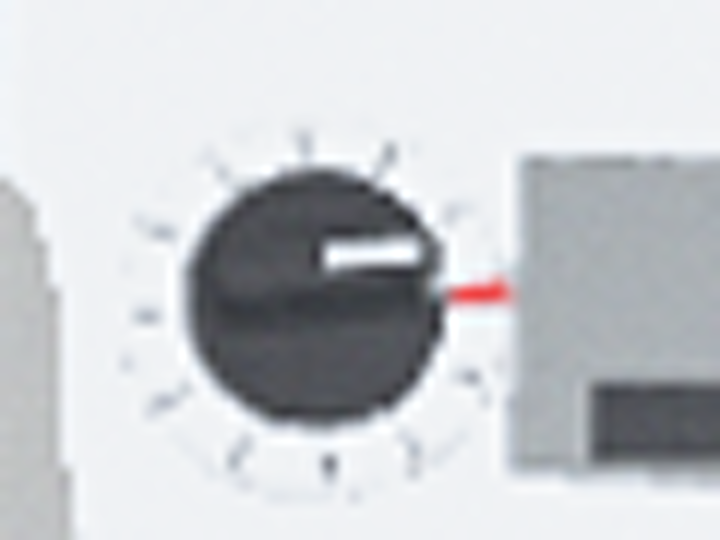

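View pics/z1_side.png

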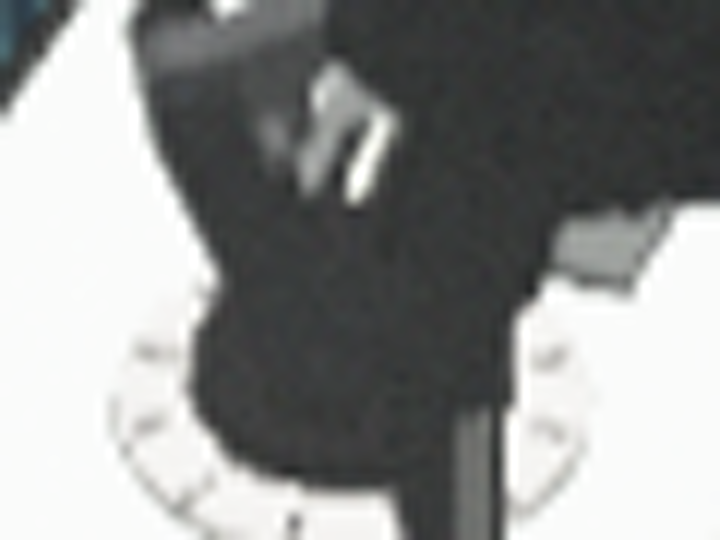

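```bash
python3 - <<'E'
from h import *
im=cv2.imread("pics/top1.png").astype(float);g=im.mean(2)
rd=np.clip(im[...,2]-np.maximum(im[...,0],im[...,1])-5,0,None)
def line(wt,xs,y0,y1,z):
    pts=[]
    for x in xs:
        c=wt[y0:y1,x];pts.append((x,(np.arange(y0,y1)*c).sum()/c.sum()))
    pts=np.array(pts);W=np.array([ray_z("top",p,z)[:2] for p in pts]);
    f=np.polyfit(W[:,1],W[:,0],1);ang=np.arctan2(-f[0],-1);c=W.mean(0)-KC
    print(pts.round(2).tolist(),"dir cw",P[2]-ang,"bearing",P[2]-np.arctan2(c[1],c[0]),W.mean(0))
line(np.clip(g-90,0,None),range(343,350),217,225,.15)
for z in(.104,.106):line(rd,range(352,357),222,227,z)
print(proj("top",[[*KC,z] for z in(.104,.112,.15)]))
E
```

```text
[[343.0, 220.78], [344.0, 220.71], [345.0, 220.58], [346.0, 220.57], [347.0, 220.42], [348.0, 220.39], [349.0, 219.61]] dir cw -3.062912154441057 bearing 1.363391839350021 [ 0.55474014 -0.0436296 ]
[[352.0, 224.23], [353.0, 224.17], [354.0, 224.04], [355.0, 223.94], [356.0, 223.76]] dir cw -3.102468697427413 bearing 1.4577992461955835 [ 0.55490931 -0.06731439]
[[352.0, 224.23], [353.0, 224.17], [354.0, 224.04], [355.0, 223.94], [356.0, 223.76]] dir cw -3.102468697427392 bearing 1.4699249622937909 [ 0.55446161 -0.06718026]
[[340.67846401 225.09129433]
 [340.76696754 224.44711289]
 [341.20346216 221.27004488]]
```

```bash
python3 - <<'E'
from h import *
S=[.4487,.2722];t=.8
bot.set_gripper(.5,40)
bot.move_pose([*S,.16],Q(t))
bot.move_linear([*S,.074],.1)
f=bot.read_ft_force();print(bot.read_clock(),f,bot.read_position())
bot.set_gripper(0,40)
print(bot.read_gripper_width()*85,bot.read_ft_force()-f,bot.read_moment())
im=bot.camera("side");cv2.imwrite("pics/s3.png",cv2.resize(im[300:430,250:390][:,:,::-1],None,fx=4.5,fy=4.5))
E
```

```text
10.8 [-0.32091068 -0.57543603  0.77534791] [0.44931045 0.27230888 0.07465995]
14.935194090217006 [-0.35604248  0.39240041  4.01971798] [-0.09788805  0.06565725  0.01113421]
```

View pics/s3.png

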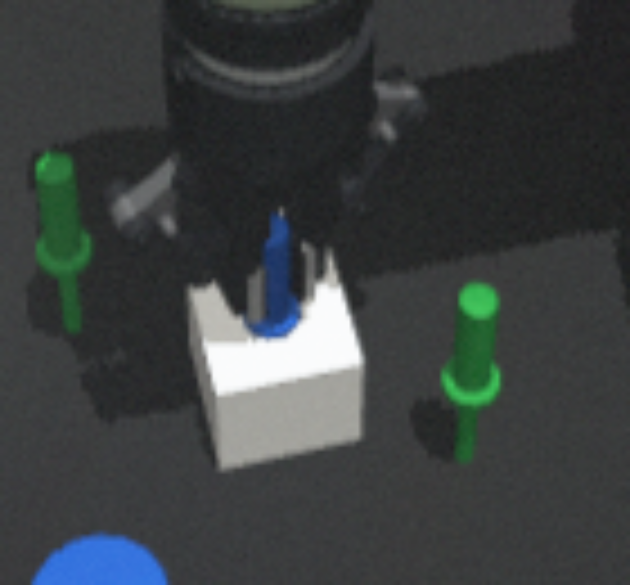

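```bash
python3 - <<'E'
from h import *
bot.set_gripper(0,70)
bot.move_linear([.4487,.2722,.18],.12)
print(bot.read_gripper_width()*85,bot.read_ft_force(),bot.read_clock())
bot.move_pose([.545,-.1855,.24],Q(.8))
print(bot.read_gripper_width()*85,bot.read_clock(),bot.read_position())
t=bot.camera("top");s=bot.camera("side")
cv2.imwrite("pics/top2.png",t[:,:,::-1]);cv2.imwrite("pics/side2.png",s[:,:,::-1])
cv2.imwrite("pics/z2_side.png",cv2.resize(s[120:220,270:400][:,:,::-1],None,fx=6,fy=6,interpolation=cv2.INTER_CUBIC))
cv2.imwrite("pics/z2_top.png",cv2.resize(t[170:260,340:450][:,:,::-1],None,fx=6,fy=6,interpolation=cv2.INTER_CUBIC))
# expected tip position
o=np.array([.545,-.1855]);tip=[*o,.24+.019-.09]
print(proj("side",[tip,[*o,.24+.019]]),proj("top",[tip]))
E
```

```text
14.566224865767822 [-0.651491    0.33333523 -0.45542047] 12.4583
14.196879737722067 14.1833 [ 0.54501478 -0.18437218  0.23976356]
[[334.62386593 169.7120763 ]
 [335.61701897 136.26474792]] [[401.51510699 221.17150654]]
```

View pics/z2_side.png

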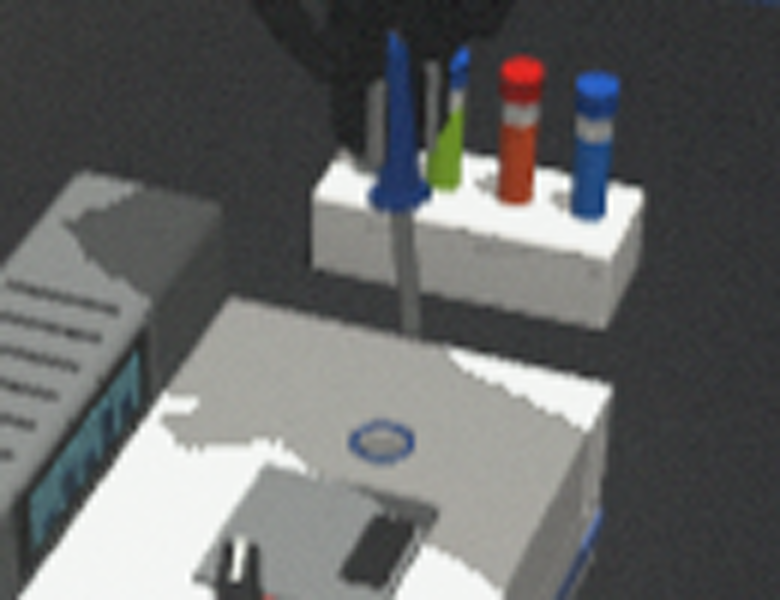

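View pics/z2_top.png

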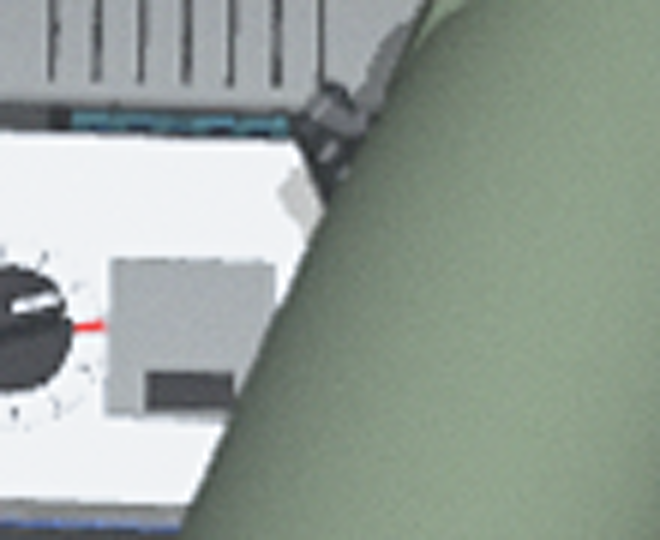

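```bash
cat > tilt.py <<'E'
from h import *
def fit(G,t,tip,col,top=None):
    j=np.array([np.cos(t),np.sin(t),0]);zt=np.array([-np.sin(t),np.cos(t),0]);up=np.array([0,0,1.])
    def pts(p):
        th,b,s,o,o2=p; d=-up+np.tan(th)*zt+np.tan(b)*j; d/=np.linalg.norm(d)
        g=np.array(G)+o*zt+o2*j
        return np.array([g+d*(.09+s),g+d*(.0325+s)])
    f=lambda p:np.r_[(proj("side",pts(p))-np.array([tip,col])).ravel(),p[1]/.03,p[2]/.003,p[3]/.0015,p[4]/.001]
    r=least_squares(f,[0,0,0,0,0]);print("tilt th,b,slide,o,o2",r.x.round(4),"tip",pts(r.x)[0].round(4),r.fun.round(2))
    return r.x,pts(r.x)[0]
E
python3 - <<'E'
from tilt import *
c=lambda a,b:((a+.5)/6-.5+270,(b+.5)/6-.5+120)
fit([.545,-.185,.259],.8,c(412,333),c(400,193))
a=cv2.imread("pics/top1.png");b=cv2.imread("pics/top2.png")
sl=np.s_[205:245,320:365]
print(np.abs(a[sl].astype(int)-b[sl]).mean())
v=np.hstack([a[sl],b[sl]]);cv2.imwrite("pics/cmp.png",cv2.resize(v,None,fx=8,fy=8,interpolation=cv2.INTER_CUBIC))
E
```

```text
tilt th,b,slide,o,o2 [2.269e-01 1.340e-02 2.500e-03 1.000e-04 3.000e-04] tip [ 0.531  -0.1694  0.1689] [ 0.16 -0.29  0.36 -0.43  0.45  0.84  0.07  0.28]
3.1422222222222222
```

View pics/cmp.png

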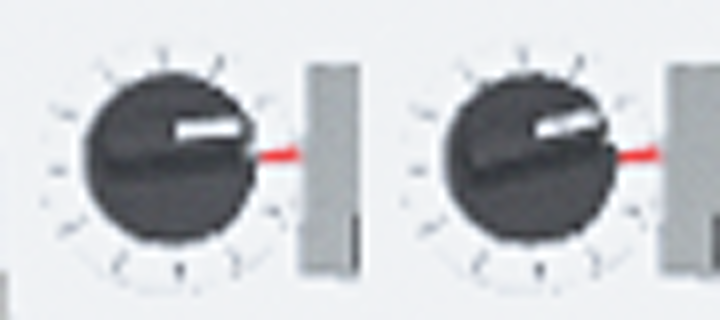

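View pics/side2.png

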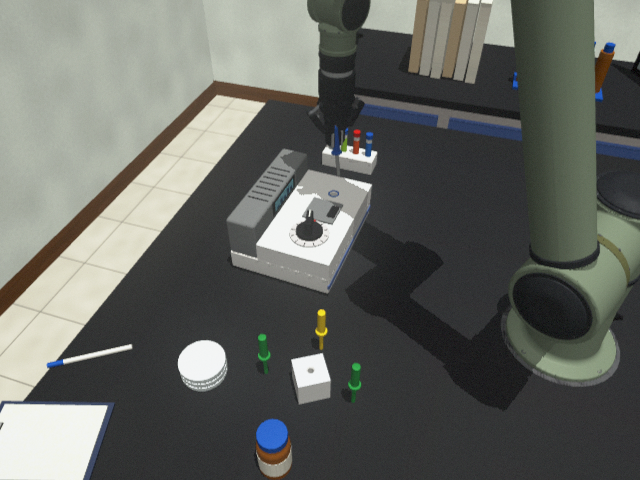

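```bash
python3 - <<'E'
from h import *
bot.set_gripper(0,100)
bot.move_linear([.545,-.1855,.30],.15)
bot.move_linear([.46,.15,.30],.25)
bot.move_linear([.4487,.2722,.26],.2)
V=[];
for i,t in enumerate((.8,2.37,3.94)):
    bot.move_pose([.4487,.2722,.26],Q(t)); bot.wait(.15)
    s=bot.camera("side");tp=bot.camera("top")
    cv2.imwrite(f"pics/m{i}s.png",s[:,:,::-1]);cv2.imwrite(f"pics/m{i}t.png",tp[:,:,::-1])
    R=Ro.from_quat(np.roll(bot.read_tool_rot(),-1)).as_matrix()
    print(t,bot.read_position(),np.arctan2(R[1,0],R[0,0]),bot.read_gripper_width()*85)
    u=proj("side",[[.4487,.2722,.2]])[0].astype(int);V.append(s[u[1]-45:u[1]+50,u[0]-28:u[0]+28]);print(u)
cv2.imwrite("pics/m.png",cv2.resize(np.hstack(V)[:,:,::-1],None,fx=4.7,fy=6,interpolation=cv2.INTER_CUBIC))
print(bot.read_clock())
E
```

```text
0.8 [0.44881298 0.27200095 0.26014648] 0.7996033848756781 13.634623309926381
[310 320]
2.37 [0.44869149 0.27219802 0.26000199] 2.369843984014544 13.825776362476422
[310 320]
3.94 [0.4486991  0.27220504 0.25998303] -2.343364281497715 13.901501870114867
[310 320]
21.175
```

View pics/m.png

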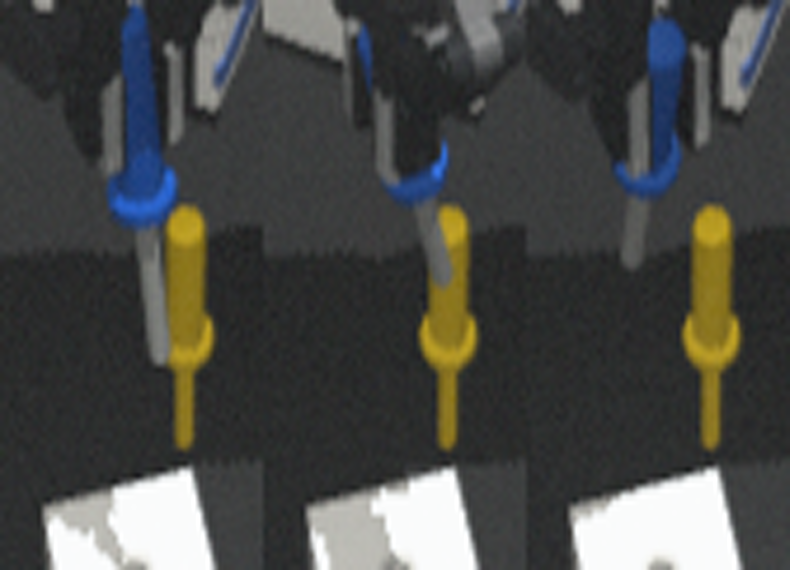

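View pics/m1t.png

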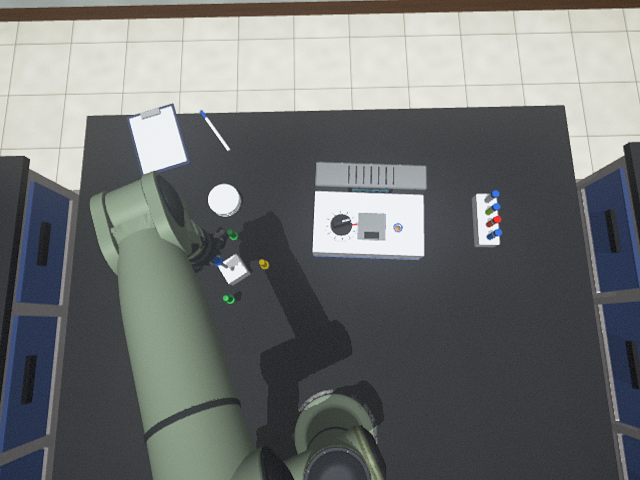

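```bash
cat > m.py <<'E'
from h import *
ts=[.7996,2.3698,-2.3434];pos=np.array([[.4488,.2720,.2601],[.4487,.2722,.26],[.4487,.2722,.26]])
u0=np.array([282,275])
tip=[(160,356),(181.8,278),(104.6,262)];col=[(143,192),(153,172),(122,168)]
px=lambda q:np.array([((a+.5)/4.7-.5,(b+.5)/6-.5) for a,b in q])+u0
def Rm(t):return np.array([[np.cos(t),0,-np.sin(t)],[np.sin(t),0,np.cos(t)],[0,-1,0]])
def f(p):
    a,c,bi=p[:3],p[3:6],p[6:8];r=[]
    for t,o,x,y in zip(ts,pos,px(tip),px(col)):
        r+=[*(proj("side",o+Rm(t)@a)[0]+bi-x),*(proj("side",o+Rm(t)@c)[0]+bi-y)]
    d=a-c
    return np.r_[r,bi/1.,(np.linalg.norm(d)-.0575)/.0005]
r=least_squares(f,[0,.071,0,0,.014,0,0,0]);p=r.x;a,c=p[:3],p[3:6]
d=(a-c)/np.linalg.norm(a-c)
print("tip",a.round(4),"col",c.round(4),"bias",p[6:8],"dir",d.round(3),"tilt",np.arctan2(d[2],d[1]),np.arctan2(d[0],d[1]));print(r.fun.round(2))
print("grip pt at y=-.019:",(a+d*(-.019-a[1])/d[1]).round(4),"dist",(a[1]+.019)/d[1])
E
python3 m.py
```

```text
tip [-0.0014  0.0743  0.0193] col [-0.0005  0.0184  0.0062] bias [-0.39509936 -0.05604523] dir [-0.016  0.973  0.229] tilt 0.2310766462422902 -0.01601422206564793
[ 0.71  0.31 -0.01  0.35 -0.14  0.39 -0.87 -0.38  0.37  0.04  0.33 -0.65
 -0.4  -0.06 -0.14]
grip pt at y=-.019: [ 0.0001 -0.019  -0.0026] dist 0.09586785067281138
```

```bash
cat > v.py <<'E'
from h import *
a=np.array([-.0014,.0743,.0193]);d=np.array([-.016,.973,.229])
def Rm(t):return np.array([[np.cos(t),0,-np.sin(t)],[np.sin(t),0,np.cos(t)],[0,-1,0]])
S,_=Ro.align_vectors([[0,1,0]],[d/np.linalg.norm(d)])
def pose(X,t):
    R=Rm(t)@S.as_matrix();q=Ro.from_matrix(R).as_quat()
    return np.array(X)-R@a,np.r_[q[3],q[:3]]
E
python3 - <<'E'
from v import *
for t in(.8,2.37,3.94,-.77):
    p,q=pose([.4488,.2722,.08],t);j=bot.solve_ik(p,q);print(t,p.round(3),None if j is None else np.round(j,2))
p,q=pose([.4488,.2722,.16],.8);bot.move_pose(p,q)
p,q=pose([.4488,.2722,.072],.8);bot.move_linear(p,.1);bot.wait(.15)
s=bot.camera("side");tp=bot.camera("top")
cv2.imwrite("pics/n_s.png",cv2.resize(s[310:420,255:365][:,:,::-1],None,fx=6,fy=5.4,interpolation=cv2.INTER_CUBIC))
cv2.imwrite("pics/n_t.png",cv2.resize(tp[220:300,190:290][:,:,::-1],None,fx=6,fy=6,interpolation=cv2.INTER_CUBIC))
print(bot.read_position()-p,bot.read_clock(),bot.read_ft_force())
E
```

```text
0.8 [0.45  0.271 0.157] [ 0.53  0.31 -0.45  0.73 -0.22  1.29]
2.37 [0.45  0.274 0.157] [ 0.34  0.21 -0.6   0.57  0.12 -0.45]
3.94 [0.447 0.273 0.157] [ 0.29  0.42 -0.28  1.    0.19 -2.09]
-0.77 [0.448 0.271 0.157] [ 0.46  0.51 -0.14  1.14 -0.09  2.81]
[0.00031392 0.00019393 0.00053152] 25.2 [-0.50573505 -0.37078904 -0.97463008]
```

View pics/n_s.png

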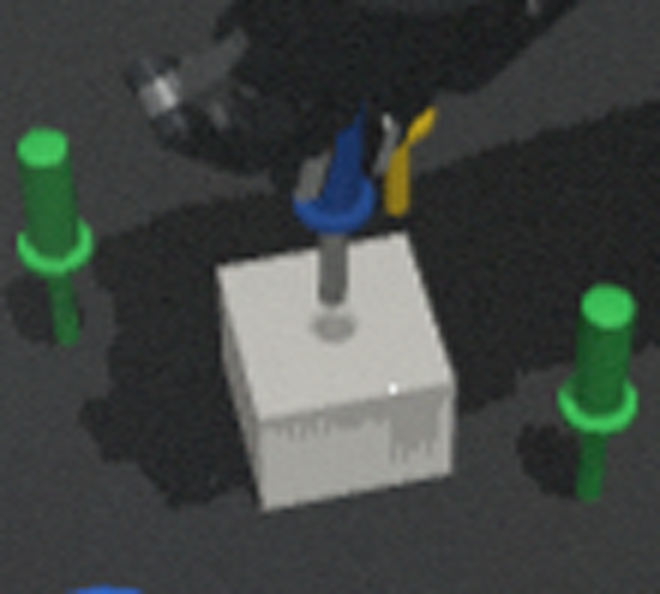

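View pics/n_t.png

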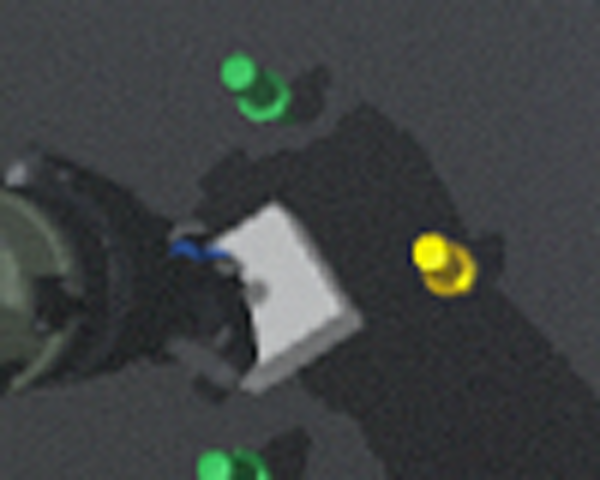

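```bash
python3 - <<'E'
from v import *
print(proj("side",[[.4488,.2722,.072],[.4488,.2722,.058]]), (332.5/6-.5+255,298/5.4-.5+310),(333.5/6-.5+255,326.5/5.4-.5+310))
p,q=pose([.4488,.2722,.046],.8);print(bot.move_linear(p,.05,until_force=8))
print(bot.read_position()-p,bot.read_clock(),bot.read_ft_force(),bot.read_moment())
s=bot.camera("side")
cv2.imwrite("pics/n2_s.png",cv2.resize(s[310:420,255:365][:,:,::-1],None,fx=6,fy=5.4,interpolation=cv2.INTER_CUBIC))
E
```

```text
[[311.01244519 364.99901657]
 [311.0639907  369.3286843 ]] (309.9166666666667, 364.68518518518516) (310.0833333333333, 369.96296296296293)
False
[-0.0001926  -0.00028321 -0.00031716] 25.8667 [ 0.08128531 -0.93634336 -1.60492414] [-0.16743412  0.10163415 -0.03329862]
```

View pics/n2_s.png

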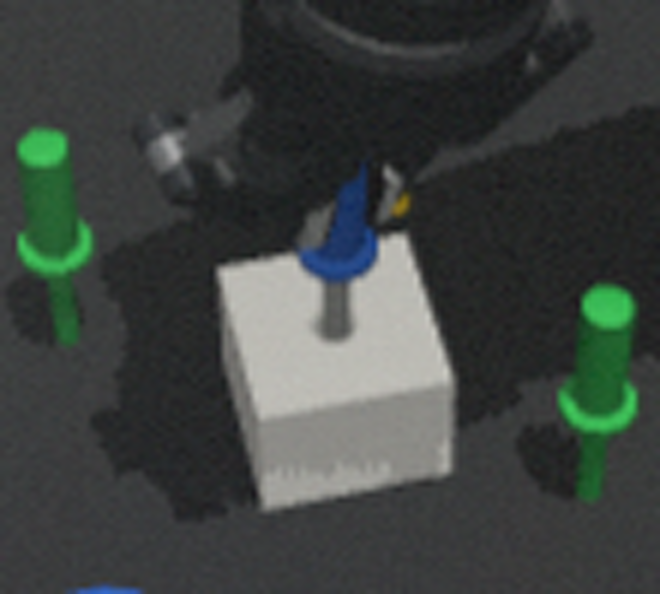

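```bash
python3 - <<'E'
from v import *
p,q=pose([.4488,.2722,.008],.8);print(bot.move_linear(p,.06,until_force=10))
print(bot.read_position()-p,bot.read_clock(),bot.read_ft_force())
bot.set_gripper(.5)
R=Ro.from_quat(np.roll(q,-1)).as_matrix()
bot.move_linear(np.array(bot.read_position())-R[:,1]*.09,.15)   # back out along the fingers
s=bot.camera("side")
cv2.imwrite("pics/n3_s.png",cv2.resize(s[310:420,255:365][:,:,::-1],None,fx=6,fy=5.4,interpolation=cv2.INTER_CUBIC))
print(bot.read_clock())
E
```

```text
False
[ 9.25542087e-05 -5.70037202e-04 -5.90290142e-04] 26.7 [ 3.69696442 -4.23172906 -3.45015298]
27.8917
```

View pics/n3_s.png

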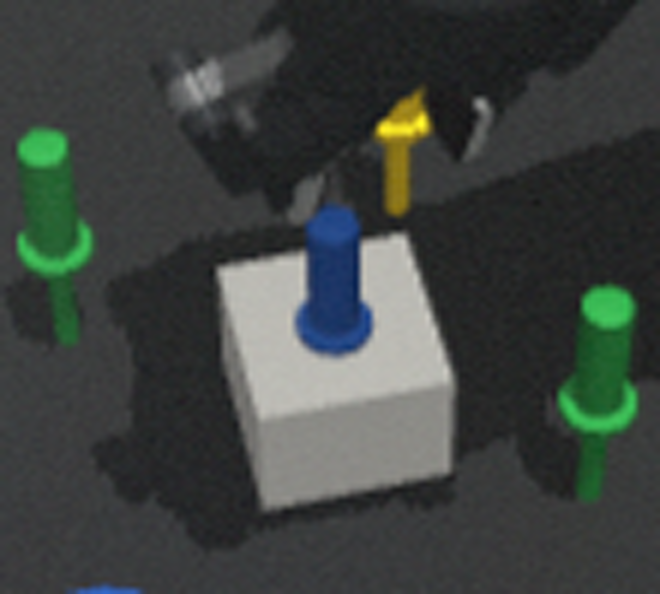

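```bash
python3 - <<'E'
from h import *
bot.move_linear([.45,.26,.25],.25)
A=lambda a:Q(P[2]-a+np.pi/2)
bot.set_gripper(.45,40)
bot.move_pose([*KC,.24],A(1.3))
bot.move_linear([*KC,.121],.15)
bot.set_gripper(0,40);print(bot.read_gripper_width()*85,bot.read_ft_force().round(1))
p=[*KC,.121]
bot.move_pose(p,A(1.46));bot.wait(.25)
R=Ro.from_quat(np.roll(bot.read_tool_rot(),-1)).as_matrix();print("bar angle",P[2]+np.pi/2-np.arctan2(R[1,0],R[0,0]),bot.read_ft_force().round(1))
bot.set_gripper(.45)
bot.move_linear([*KC,.24],.15)
bot.move_pose([.4488,.2722,.24],Q(.8))
t=bot.camera("top");s=bot.camera("side")
cv2.imwrite("pics/top3.png",t[:,:,::-1]);cv2.imwrite("pics/side3.png",s[:,:,::-1])
a=cv2.imread("pics/top1.png");sl=np.s_[205:245,320:365]
cv2.imwrite("pics/cmp2.png",cv2.resize(np.hstack([a[sl],t[sl][:,:,::-1]]),None,fx=8,fy=8,interpolation=cv2.INTER_CUBIC))
g=t.astype(float).mean(2)
print([round(float((np.arange(217,225)*c).sum()/c.sum()),2) for x in range(343,350) for c in [np.clip(g[217:225,x]-90,0,None)]])
print(bot.read_clock())
E
```

```text
13.139562760597267 [3.4 1.1 5.3]
bar angle 1.456160309966743 [4.3 2.3 6.3]
[220.78, 220.72, 220.69, 220.57, 220.57, 220.42, 219.67]
34.2167
```

View pics/cmp2.png

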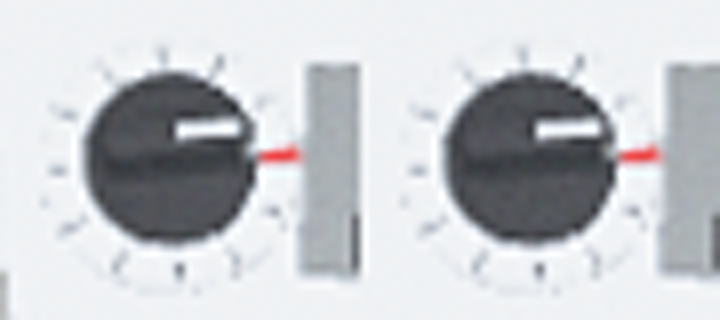

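View pics/side3.png

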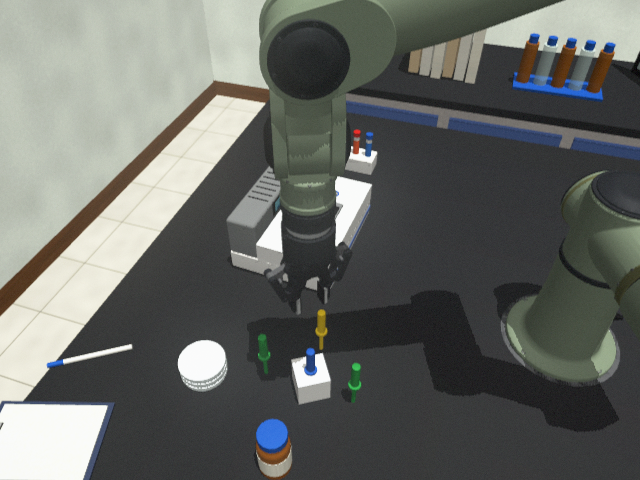

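```bash
python3 - <<'E'
from h import *
S=[.4487,.2722]
bot.move_pose([*S,.16],Q(.8))
bot.move_linear([*S,.074],.1)
bot.set_gripper(0,80)
print(bot.read_gripper_width()*85,bot.read_ft_force())
bot.move_linear([*S,.28],.15)
bot.move_linear([.48,.0,.28],.25)
bot.move_linear([.5452,-.1855,.28],.2)
bot.move_linear([.5452,-.1855,.20],.1)
bot.wait(.15)
s=bot.camera("side");t=bot.camera("top");print(bot.read_position(),bot.read_gripper_width()*85,bot.read_clock())
cv2.imwrite("pics/top4.png",t[:,:,::-1])
cv2.imwrite("pics/z4.png",cv2.resize(s[120:220,270:400][:,:,::-1],None,fx=6,fy=6,interpolation=cv2.INTER_CUBIC))
cv2.imwrite("pics/z4t.png",cv2.resize(t[180:260,320:440][:,:,::-1],None,fx=6,fy=6,interpolation=cv2.INTER_CUBIC))
print(proj("side",[[.5452,-.1855,z] for z in(.129,.1,.1865,.219)]))
E
```

```text
14.347780304577508 [ 0.18341062 -1.64687619  5.4657441 ]
[ 0.54553662 -0.18569299  0.20056244] 14.127432095567858 41.0917
[[334.13375704 183.49250159]
 [333.84919288 193.11906123]
 [334.7258635  163.46205202]
 [335.07806686 151.54731692]]
```

View pics/z4.png

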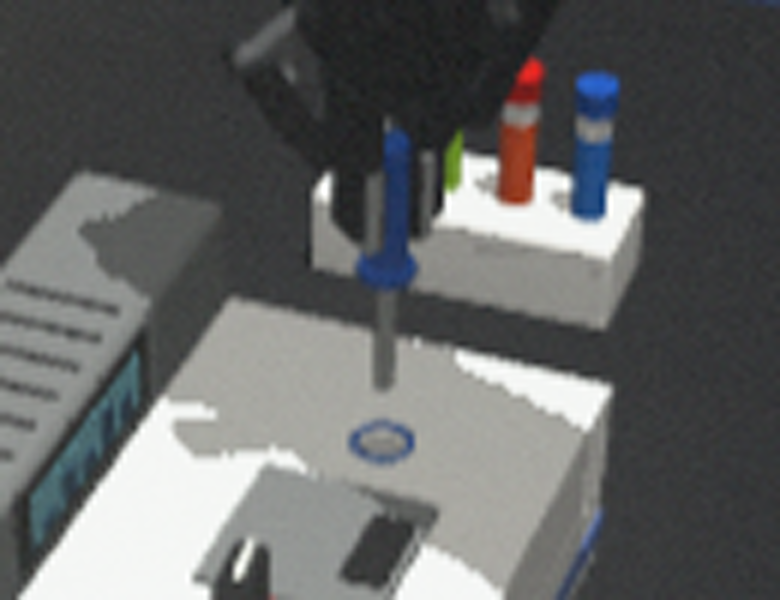

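View pics/z4t.png

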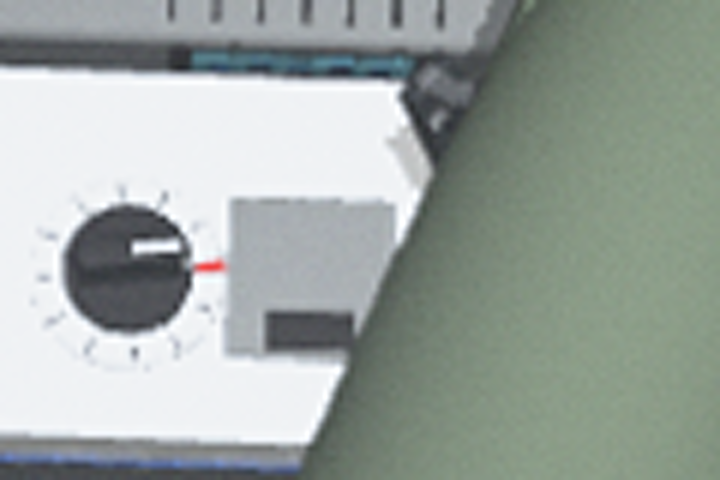

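```bash
python3 - <<'E'
from h import *
H=[.5452,-.1855]
print(bot.move_linear([*H,.150],.08,until_force=5),bot.read_position(),bot.read_ft_force())
bot.wait(.1);f0=bot.read_ft_force()
s=bot.camera("side");cv2.imwrite("pics/z5.png",cv2.resize(s[140:220,270:400][:,:,::-1],None,fx=6,fy=6,interpolation=cv2.INTER_CUBIC))
for z in(.146,.143,.141,.139,.137,.135):
    h=bot.move_linear([*H,z],.03,until_force=14);bot.wait(.1);print(z,h,bot.read_position().round(4),(bot.read_ft_force()-f0).round(1),round(bot.read_gripper_width()*85,1))
    if h or (bot.read_ft_force()-f0)[2]>11: break
print(bot.read_clock())
E
```

```text
False [ 0.54545273 -0.1856172   0.15026315] [-0.70784016 -0.94439269 -0.86773311]
0.146 False [ 0.5456 -0.1857  0.1463] [ 1.4 -0.   0.2] 14.0
0.143 False [ 0.5456 -0.1856  0.1433] [ 0.2 -0.4  2.2] 14.1
0.141 False [ 0.5455 -0.1856  0.1412] [ 0.6 -0.4  3.6] 14.4
0.139 False [ 0.5459 -0.1858  0.1406] [-1.6  1.1 13.3] 14.1
43.45
```

View pics/z5.png

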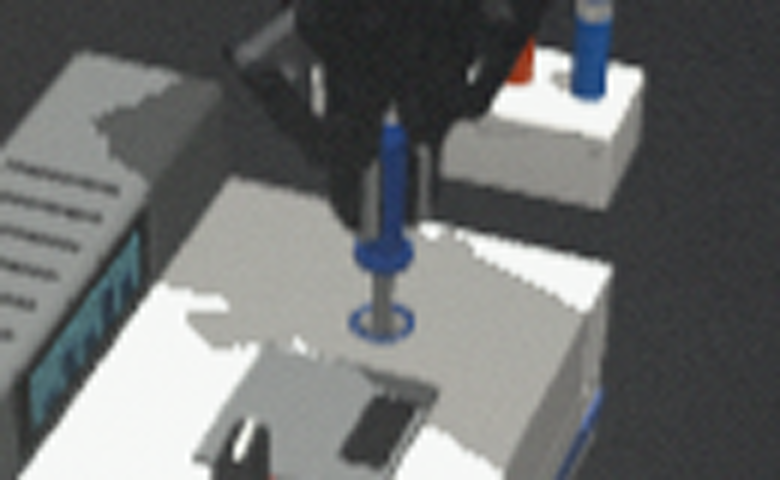

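```bash
python3 - <<'E'
from h import *
for i in range(3):
    bot.wait(.5);print(bot.read_ft_force().round(1),bot.read_position().round(4),round(bot.read_gripper_width()*85,2))
s=bot.camera("side");t=bot.camera("top");print(bot.read_clock())
cv2.imwrite("pics/z6.png",cv2.resize(s[120:240,230:390][:,:,::-1],None,fx=5,fy=5,interpolation=cv2.INTER_CUBIC))
cv2.imwrite("pics/top6.png",t[:,:,::-1])
cv2.imwrite("pics/z6t.png",cv2.resize(t[180:260,320:440][:,:,::-1],None,fx=6,fy=6,interpolation=cv2.INTER_CUBIC))
g=t.astype(float).mean(2)
print([round(float((np.arange(217,225)*c).sum()/c.sum()),2) for x in range(343,350) for c in [np.clip(g[217:225,x]-90,0,None)]])
E
```

```text
[-0.6  0.2 12.7] [ 0.5458 -0.1859  0.1405] 14.29
[-0.9  0.7 12.5] [ 0.5458 -0.1858  0.1405] 14.05
[-0.1  0.4 12.6] [ 0.5458 -0.1858  0.1405] 13.93
45.05
[220.78, 220.72, 220.66, 220.57, 220.57, 220.42, 219.67]
```

View pics/z6.png

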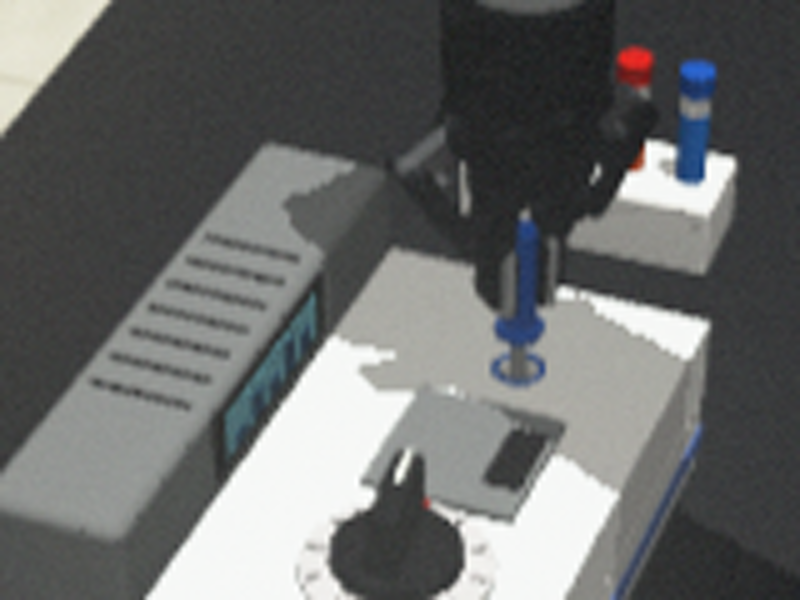

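View pics/top6.png

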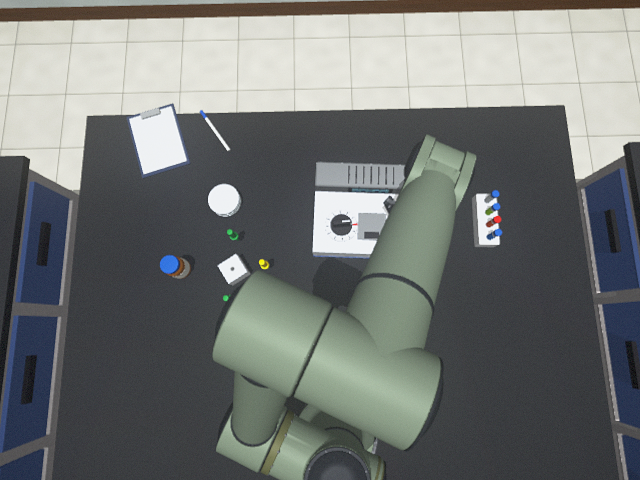

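```bash
python3 - <<'E'
from h import *
s=bot.camera("side").astype(int)
r=s[...,0]-np.maximum(s[...,1],s[...,2]);ys,xs=np.nonzero(r[205:240,290:335]>25);print([(x+290,y+205,r[y+205,x+290]) for x,y in zip(xs,ys)])
for a in(1.40,1.456,1.51):
    L=lambda r,o,z:[-.045+r*np.cos(a)+o*np.sin(a)*-1,.075-r*np.sin(a)-o*np.cos(a),z]
    print(a,"mark",proj("side",w(P,[L(.031,0,.1045),L(.044,0,.1045),L(.031,.0025,.1045),L(.044,.0025,.1045)])).round(1).tolist())
    print("  bar top pointer",proj("side",w(P,[L(.004,0,.15),L(.022,0,.15),L(.023,.007,.114),L(.023,.007,.15)])).round(1).tolist())
cv2.imwrite("pics/z7.png",cv2.resize(s[205:240,290:335].astype(np.uint8)[:,:,::-1],None,fx=16,fy=16,interpolation=cv2.INTER_CUBIC))
E
```

```text
[(np.int64(315), np.int64(219), np.int64(28)), (np.int64(314), np.int64(220), np.int64(26)), (np.int64(315), np.int64(220), np.int64(73)), (np.int64(315), np.int64(221), np.int64(46))]
1.4 mark [[313.2, 222.9], [314.3, 219.2], [314.2, 223.1], [315.4, 219.4]]
  bar top pointer [[310.5, 215.2], [312.2, 210.0], [315.5, 222.5], [315.5, 210.1]]
1.456 mark [[313.9, 223.1], [315.4, 219.4], [315.0, 223.3], [316.5, 219.6]]
  bar top pointer [[310.6, 215.2], [312.8, 210.0], [316.0, 222.7], [316.0, 210.3]]
1.51 mark [[314.6, 223.2], [316.4, 219.6], [315.7, 223.4], [317.5, 219.8]]
  bar top pointer [[310.7, 215.2], [313.3, 210.1], [316.5, 222.9], [316.5, 210.5]]
```

View pics/z7.png

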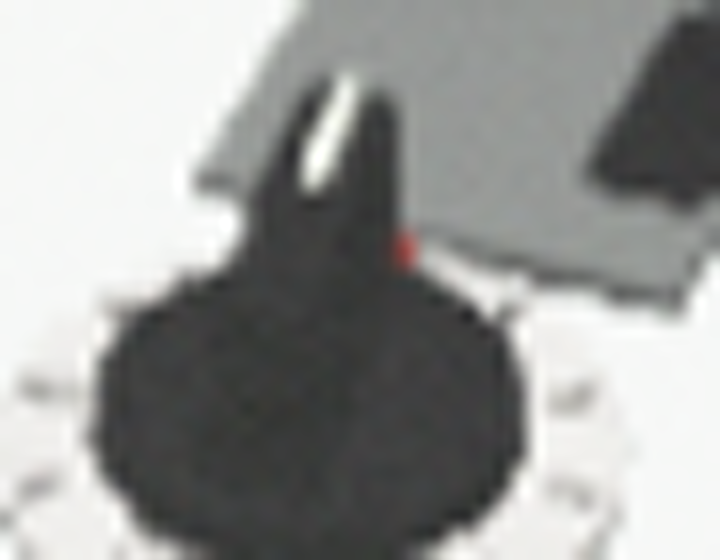

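```bash
python3 - <<'E'
from cell import bot
print(bot.read_ft_force().round(1),bot.read_clock());print(bot.close_job())
E
```

```text
[-0.5 -0.7 12.4] 45.1
the job is handed in; nothing more can be done
None
```

I set the dial, took the blue stylus, pushed its shaft through the blue-rimmed hole and handed the job in at 45.1 s. The stylus was still gripped and the button still held down.

**One mishap, put right:** on the first carry I moved too low and the stylus struck the knob. That turned the dial back by about 0.15 rad and tilted the stylus in the grip. I put the stylus back in its stand, set the dial again, gripped the stylus upright and carried it over at a safe height.

**Last checks:**
- **Button:** the force rose along the spring and then hit a firm stop, with the tool within 0.6 mm of the expected fully-down height. The tool held steady at about 12.5 N for 1.5 s.
- **Dial:** the pointer reads about 1.455 rad from the top picture and the tool angle, and it did not move while I pressed. The red mark measures about 1.46 rad from the top camera. Rougher checks, one of them from the side camera, suggest the mark could be nearer 1.48, so the pointer may be about 0.03 rad short. I left it, as another reset would probably have passed the time limit.
- **Other objects:** the rack, dishes, bottle and the yellow and green look-alikes showed no visible change in the last top picture, judged by eye. The arm partly hid one green look-alike.

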